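# Open the safety-capped cleaner bottle at the sink

### The arm

A 6-joint arm with a two-finger parallel gripper is mounted at the origin on the work surface. World frame = base frame: x ahead of the robot, y to its left, z up, the work surface at z = 0. Lengths are in mm, angles in rad, forces in N, time in s.
With the tool pointing down it reaches from about 275 to 750 mm from the base axis. Payload 10.2 kg.
Tool frame: the origin (TCP) lies at the very end of the fingers, on their centre line; the grasp point (between the pads) lies behind it (ctrl.grasp_offset is the z of the grasp point in the tool frame, in mm); z points along the fingers, y is the direction in which the jaws open and shut (so a half turn about z gives the same grasp; the last joint's range is limited). The gripper opens to 85 mm and grips with 20 to 120 N. Pads are 22 mm wide; open, the fingers measure 114 mm over their backs; the gripper's body (76 mm by 85 mm) begins 54 mm behind the grasp point. The pads swing forward as they close: fully open they stand 13 mm farther back than shut.
Start: joints at [-1.502, 0.313, 1.498, -0, 1.331, -0.223], TCP at [151.017, -502.817, 231.294] pointing down, gripper open.
Joint ranges: [-2.94, 2.94], [-0.97, 2.17], [0.19, 2.56], [-1.23, 4.37], [0.02, 3.11], [-2.88, 2.88]. Speed limits (rad/s): [2.39, 2.39, 3.01, 3.14, 3.14, 3.14].

### API

Orientations are given as a unit quaternion [w, x, y, z].
In Python, from rig import ctrl, capture, job gives the robot as it stands. The module is installed in compiled form; this text tells all that it offers.
- The arm moves only by the tool move_arm, never from a script. Its argument "series" is a list of rows, each a list of 7 numbers: the turn, a rotation vector about the tool's x, y, z in rad, then the shift along the tool's x, y, z in cm, then the opening, from 0 (shut) to 1 (fully open). A call has 1 to 5 rows; each row is the pose to reach, as a shift and turn from the pose measured when the call began, along the tool's axes at that moment; what a row does not reach only later rows make up. A row lasts 1/12 s, in which the tool goes at most 41.7 mm and 7.16 degrees, less where a joint would pass 70% of its speed; a pose out of reach is approached as far as the arm can. A call with a gripper value outside its range is refused whole. The fingers move at their own pace and stop on an object; "grip_force" is the grip in N (left out, the last holds). Time passes only in rows, so rows that repeat a pose let the fingers close. It gives the time, the measured TCP pose, the force and the opening at its end, in the units of the state.
- ctrl.sense(): the state, without advancing time (a new reading comes with each control period).
- capture(name): name is "scene" or "top" or "wrist"; returns a dict with "frame" (420x560x3 uint8, red, green, blue), "mtx" (3x3 intrinsics, pixels), "dist" ([k1, k2, p1, p2, k3] as OpenCV has them; the pictures are not rectified), "R" (3x3) and "t" (3): a world point X has camera coordinates R X + t. Camera axes: x right, y down, z forward; pixel columns grow to the right and rows downward; lengths in mm; the calibration is good to about 2 mm. A picture is of the moment at which its call begins. There is no depth.
- job.finish_job(): hands the job in, once; it reports no verdict.
The state is a dict: "time_s": time; "joints": joint angles; "dq": joint speeds; "tau": joint torques, N m; "eef_pos": TCP position; "ee_rot": TCP orientation; "force": force on the tool from outside, world axes, zero at the start; "wrist_torque": the same for the moment, N m; "grip_width": opening from 0.0 (shut) to 1.0 (fully open).
Only numpy, scipy, OpenCV 4.12 (cv2) and the standard library are available. Lean on these libraries where they do the work, as an engineer would, in place of code of your own. Each camera call takes 0.05 s, during which the arm holds its last target.

### The job

Pull the caddy with the cleaner bottle all the way out from under the dish drainer by its upright post, to the stop. Then open the bottle's safety cap: press the cap down, keep it pressed while turning it counter-clockwise (seen from above) by about 60 degrees until it is free, and lift it straight up. Finish while still holding the cap in the gripper, upright and about 10 cm above its place on the bottle, right over it; the bottle stays seated in the pulled-out caddy and all the other things stay where they are.

Things in the scene. Friction and masses are not known exactly. Their poses are not given: they have to be found in the camera images.
- caddy (a joint): how far the caddy is pulled out along its straight slide, m: 0 stowed under the drainer (start), 0.2 at the stop, fully out. It slides to the drainer's +y with about 3 N of friction plus light damping, and stays where it is left.
- drainer: fixed steel wire drainer: deck underside 205 mm, top 217 mm above the worktop, on four 12 mm legs at its corners. Origin on the worktop under the stowed bottle's axis; in its frame the deck spans x -131 to +131, y -276 to +66 mm. Three tumblers stand on it, rims 322 mm above the worktop. The caddy comes out level on its +y side, between the two legs there.
- caddy_pull (a point): grip point on the caddy's round upright white post, 22 mm across, free from 12 to 88 mm above the worktop; the point is on its axis, 68 mm up. It stands 150 mm ahead (+y of the drainer) of the bottle's axis and moves with the caddy; at the start it is 73 mm clear of the deck's edge. The point's +y is the pull direction.
- caddy_seat (a point): centre of the caddy's floor, 12 mm above the worktop, where the bottle stands (moves with the caddy, axes as the drainer's). The caddy is a white plastic square cup, 74 mm wide inside, 82 mm outside, its rim 57 mm above the worktop, with a flat 34 mm tongue running to the pull post.
- bottle: loose white plastic cleaner bottle, about 0.5 kg, body 70 x 70 mm and 108 mm tall, standing in the caddy's square cup, which keeps it from turning (2 mm play a side). Origin at the centre of its underside, z up. Round shoulder up to 120 mm, then the neck (21 mm across, mouth at 150 mm) under the cap.
- cap: loose round ribbed dark grey push-and-turn cap, 46 mm across, 42 mm high, 35 g. Origin: centre of its lower edge, z up. Closed, the origin is 128 mm above the bottle's underside, its x along the bottle's x, lower edge 8 mm above the shoulder. A spring (4 N at rest, 8 N fully down) holds it up; it can be pressed 6 mm to a hard stop (5 mm is enough) and turns only while down by over 3.5 mm.
- cap_top (a point): centre of the cap's top, 42 mm above its origin (about 182 mm above the worktop when closed). The upper 14 mm are solid: best to grip there, from any side. Counter-clockwise from above, the pressed cap lifts off freely once turned 50 to 70 degrees, and stops at about 73; clockwise it does not turn.
- tumbler1: bystander: clear glass tumbler, 66 mm across, 105 mm tall, on the drainer's deck, 35 mm behind (-y) the drainer's origin. Origin under its base.
- tumbler2: bystander: like tumbler1, 125 mm behind the drainer's origin.
- tumbler3: bystander: like tumbler1, 215 mm behind the drainer's origin.
- squeezer: bystander: red plastic citrus squeezer, a dish 110 mm across with a ribbed cone, 50 mm tall, with a stub grip, beside the caddy's path. Origin under its centre.
- strainer: bystander: small steel strainer bowl, 112 mm across, its handle folded over the bowl, 50 mm tall, on the other side of the caddy's path. Origin under its centre.
- jug: bystander: empty white ceramic jug, 150 mm tall, 116 mm across, handle out to 98 mm from its axis. Origin under its centre.
- soap: bystander: slim clear round soap bottle, 52 mm across, 180 mm tall. Origin under its centre.
Things that resemble listed ones, but are neither listed nor needed, are in the scene too. Of the things shaped like the cap, the grey one is meant.

How it is judged (in metres and radians):
On the way, in this order (a step that is already met when the one before it is completed fails the run):
1. the caddy is pulled fully out (value of joint caddy above 0.188 m), for 0.2 s.
2. the cap is pressed down on the bottle (z of cap in the frame of bottle below 0.1252 m and value of joint caddy above 0.18 m), for 0.1 s.
3. the cap is turned free, still on the neck (angle between the x axis of cap and the x axis of bottle, either way round above 0.75 rad and z of cap in the frame of bottle below 0.138 m and horizontal distance between cap and bottle below 0.01 m), for 0.05 s.
At the end, for the whole second after the job is handed in: Fingers hold the cap still, upright within 14 deg, 60 to 150 mm above its closed place, within 30 mm of the bottle axis, not touching the bottle; the bottle stands in the caddy (within 8 mm of its seat, 4.5 deg of upright); the caddy is out by more than 180 mm (z of cap in the frame of bottle between 0.188 and 0.278 m and horizontal distance between cap and bottle below 0.03 m and angle between cap's own z axis and vertical below 0.25 rad and contact force between cap and the fingers above 1 N and contact force between cap and bottle below 0.1 N and linear speed of cap below 0.03 m/s and distance between bottle and caddy_seat below 0.008 m and angle between bottle's own z axis and vertical below 0.08 rad and value of joint caddy above 0.18 m); the arm keeps its last pose, push and grip.
It fails at once if a bystander is moved by more than 30 mm (distance of any of tumbler1, tumbler2, tumbler3, squeezer, strainer, jug, soap from where it was at the start of the episode above 0.03 m).
It fails at once if the bottle is lifted out of the caddy or tipped (distance between bottle and caddy_seat above 0.03 m or angle between bottle's own z axis and vertical above 0.35 rad).
It also fails if it takes over 61 s, if anything falls off the work surface, if the arm or the gripper's body presses on something with over 40 N, if the wrist force passes 120 N, or if a joint passes its speed limit or range.

## Working session

There is one attempt and no reset: what is moved stays moved. The work goes in short steps, Python scripts to look and compute and a tool call to move; the robot and the scene stay as the last step left them, time stands still between calls to the robot, and variables do not carry over. Pictures are saved under pics/ and viewed, and the job is handed in when it is done.

Besides the shell and the picture viewer there is one more tool, called after "Emit:" in YAML: its name, and indented under it one key for each argument. move_arm: Moves the arm, as the interface text tells. Its arguments: {"type":"object","properties":{"series":{"type":"array","items":{"type":"array","items":{"type":"number"}}},"grip_force":{"type":"number"}},"required":["series"]}

```bash
mkdir -p pics; python3 - <<'E'
from rig import ctrl,capture,job
import cv2,numpy as np
s=ctrl.sense();print(s, ctrl.grasp_offset)
for n in ["scene","top","wrist"]:
    c=capture(n);cv2.imwrite(f"pics/{n}0.png",c["frame"][:,:,::-1]);print(n,c["mtx"].tolist(),c["dist"],c["R"].round(4).tolist(),c["t"])
    np.savez(f"{n}0.npz",**{k:np.array(v) for k,v in c.items()})
E
```

```text
{'time_s': 0.0, 'joints': array([-1.50239540e+00,  3.13442081e-01,  1.49843012e+00, -3.52846049e-05,
        1.33099295e+00, -2.23420516e-01]), 'dq': array([ 1.65481037e-03, -7.98331879e-05, -1.81073039e-03,  9.57985301e-04,
        1.80074117e-04,  1.95906680e-03]), 'tau': array([ 9.01441967e-05, -4.12266862e+01, -2.59742618e+01, -1.95822731e-04,
        4.14964845e-03, -2.84006013e-06]), 'eef_pos': array([ 150.99258102, -502.55230563,  230.74174944]), 'ee_rot': array([-6.35664204e-04,  9.89373092e-01,  1.45397662e-01,  3.21827137e-05]), 'force': array([ 0.34199911, -0.21810685,  0.75810574]), 'wrist_torque': array([ 0.04815195,  0.0189254 , -0.04070288]), 'grip_width': 1.0008576288184434} -18.700000000000003
scene [[380.4497004309219, 0.0, 281.4549574425963], [0.0, 380.4497004309219, 206.15761647518238], [0.0, 0.0, 1.0]] [0.02570238 0.         0.         0.         0.        ] [[0.2328, 0.9724, 0.0143], [0.6353, -0.141, -0.7593], [-0.7363, 0.1858, -0.6506]] [-123.62919957 -213.39900684 1499.79042448]
top [[448.7552090028228, 0.0, 269.7312510500844], [0.0, 448.7552090028228, 212.4961273806873], [0.0, 0.0, 1.0]] [-0.11272583  0.          0.          0.          0.        ] [[-0.0198, -0.9998, -0.0012], [-0.9903, 0.0198, -0.1377], [0.1377, -0.0015, -0.9905]] [ -10.85498508  524.64381493 1276.59578449]
wrist [[332.7711361060017, 0.0, 277.57448376666093], [0.0, 332.7711361060017, 206.3694534781495], [0.0, 0.0, 1.0]] [-0.06927113  0.          0.          0.          0.        ] [[0.2877, -0.9577, -0.0001], [-0.9218, -0.277, 0.2711], [-0.2596, -0.0779, -0.9626]] [-524.97305926  -35.7492318   376.65085671]
```

View pics/scene0.png

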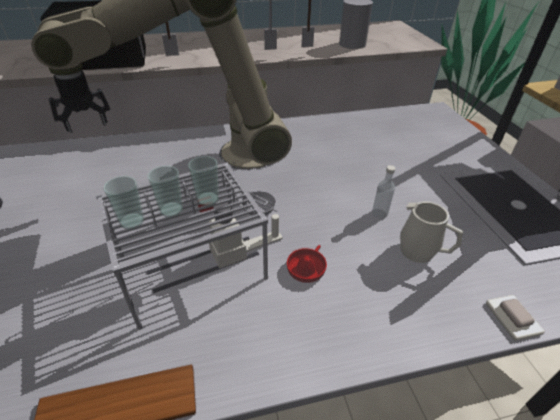

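View pics/top0.png

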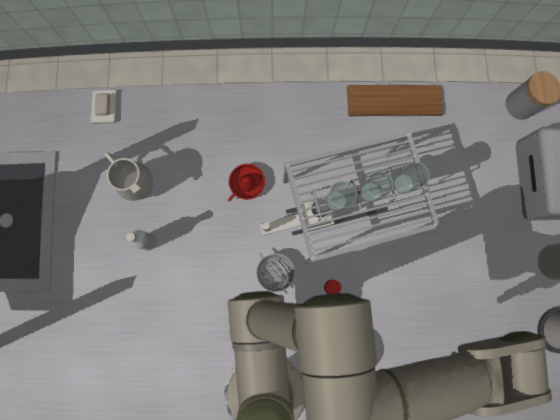

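View pics/wrist0.png

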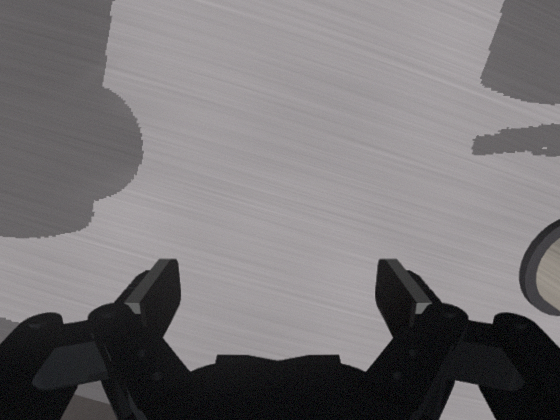

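The scene view shows the drainer with three tumblers, the post at about (275,222), squeezer at (307,264), jug and soap at right. In the top view the post is at about (266,228), squeezer (246,182), strainer (275,272), and a red look-alike cap at (333,288). I'll zoom in.

```bash
cat > h.py <<'E'
import numpy as np,cv2
def load(n):return dict(np.load(n))
def ray(c,uv):
    p=cv2.undistortPoints(np.array([[uv]],float),c["mtx"],c["dist"])[0,0]
    R=c["R"];o=-R.T@c["t"];d=R.T@np.array([p[0],p[1],1]);return o,d/np.linalg.norm(d)
def onz(c,uv,z):
    o,d=ray(c,uv);return o+d*(z-o[2])/d[2]
def tri(L):
    A=np.zeros((3,3));b=np.zeros(3);rs=[ray(c,u) for c,u in L]
    for o,d in rs:
        P=np.eye(3)-np.outer(d,d);A+=P;b+=P@o
    x=np.linalg.solve(A,b);return x,[float(np.linalg.norm((np.eye(3)-np.outer(d,d))@(x-o))) for o,d in rs]
def proj(c,X):
    return cv2.projectPoints(np.array(X,float).reshape(-1,3),cv2.Rodrigues(c["R"])[0],c["t"],c["mtx"],c["dist"])[0].reshape(-1,2)
def snap(n,tag):
    from rig import capture
    c={k:np.array(v) for k,v in capture(n).items()}
    np.savez(f"{n}{tag}.npz",**c);cv2.imwrite(f"pics/{n}{tag}.png",c["frame"][:,:,::-1]);return c
def crop(c,x0,y0,w,h,f,out):
    cv2.imwrite(f"pics/{out}.png",cv2.resize(c["frame"][y0:y0+h,x0:x0+w,::-1],None,fx=f,fy=f,interpolation=cv2.INTER_CUBIC))
E
python3 - <<'E'
from h import *
crop(load("scene0.npz"),90,140,200,150,4,"sc1");crop(load("top0.npz"),220,130,230,170,3.4,"tc1")
E
```

```text
(no output)
```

View pics/sc1.png

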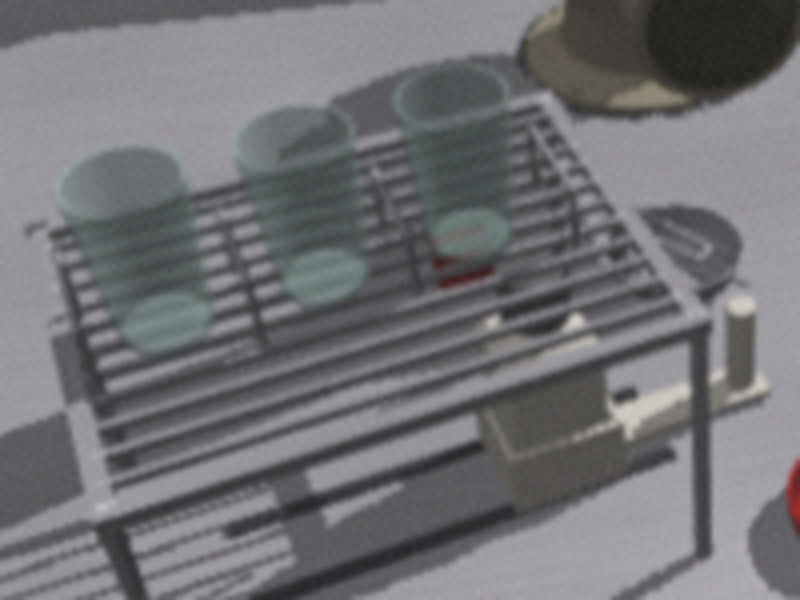

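View pics/tc1.png

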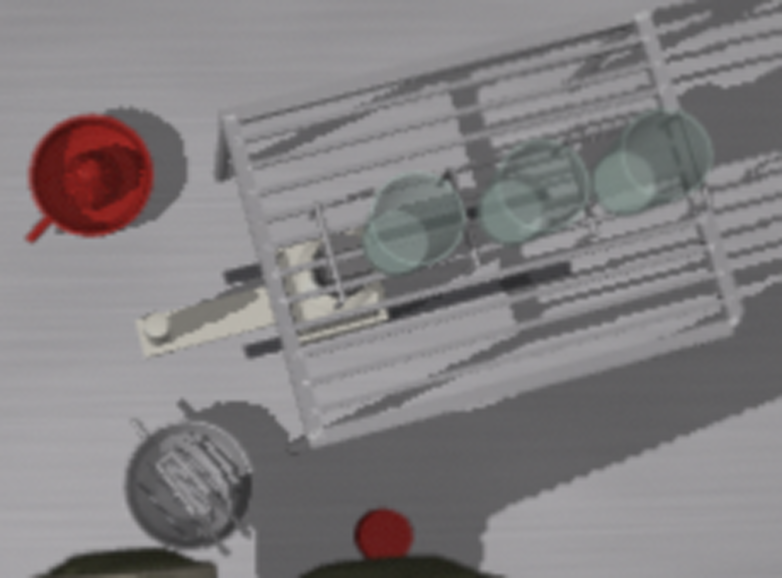

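```bash
python3 - <<'E'
from h import *
s=load("scene0.npz");t=load("top0.npz")
S=lambda x,y:(x/4+90-.4,y/4+140-.4)
T=lambda x,y:(x/3.4+220-.4,y/3.4+130-.4)
print("post top",tri([(s,S(741,301)),(t,T(157,325))]))
for n,a,b in [("c1",(703,318),(229,117)),("c2",(548,97),(318,440)),("c3",(98,512),(643,14))]:
    print(n,tri([(s,S(*a)),(t,T(*b))]))
C=[onz(t,T(*p),217) for p in [(229,117),(318,440),(738,322),(643,14)]]
print(np.round(C,1))
print([np.linalg.norm(C[i]-C[(i+1)%4]) for i in range(4)])
print("squeezer",onz(t,T(91,175),50),"strainer",onz(t,T(188,484),50))
print("tumbler bases",[onz(t,T(*p),217) for p in [(396,240),(513,208),(625,180)]])
for p in [(396,240),(625,180)]:pass
print("tumb base tri",tri([(s,S(470,232)),(t,T(396,240))]),tri([(s,S(167,322)),(t,T(625,181))]))
print("tongue end", [onz(t,T(*p),12) for p in [(136,322),(146,356)]])
print("redcap",onz(t,T(384,534),42))
E
```

```text
post top (array([481.26959189,  -9.13102707,  90.69582088]), [0.32522855114697613, 0.32522855114696714])
c1 (array([624.7164772 , -66.02354138, 214.10072548]), [1.7217542098706018, 1.7217542098705818])
c2 (array([ 380.46694501, -125.26415311,  215.21797057]), [1.5865840930820634, 1.586584093082053])
c3 (array([ 701.03120165, -390.39020126,  214.88705167]), [0.392777713154277, 0.39277771315433174])
[[ 623.7  -67.6  217. ]
 [ 380.2 -126.7  217. ]
 [ 460.3 -446.   217. ]
 [ 700.3 -389.3  217. ]]
[np.float64(250.53375752311766), np.float64(329.1784360533475), np.float64(246.60782117554947), np.float64(330.69354542935326)]
squeezer [616.59769404  45.25736378  50.        ] strainer [351.19942048 -32.57800339  50.        ]
tumbler bases [array([ 527.33739199, -189.75064458,  217.        ]), array([ 549.99750085, -279.0633272 ,  217.        ]), array([ 570.0392746 , -366.00040555,  217.        ])]
tumb base tri (array([ 526.46674057, -189.17472833,  222.19608399]), [0.2137466688158615, 0.21374666881583676]) (array([ 568.52719791, -364.33738494,  220.5630601 ]), [0.48646109353727524, 0.4864610935372218])
tongue end [array([492.89704614,   9.46535429,  12.        ]), array([462.93451651,   1.25934264,  12.        ])]
redcap [ 305.70457021 -196.74492686   42.        ]
```

```bash
python3 - <<'E'
from h import *
from rig import ctrl
from scipy.spatial.transform import Rotation as Ro
w=load("wrist0.npz");t=load("top0.npz");s=load("scene0.npz");st=ctrl.sense()
R=Ro.from_quat(st["ee_rot"],scalar_first=True).as_matrix()
print("tool axes",R.round(3).tolist());o=-w["R"].T@w["t"];print("cam in tool",R.T@(o-st["eef_pos"]),"cam axis",R.T@w["R"][2])
print("joints deg",np.degrees(st["joints"]))
print("soap",onz(t,(130.5,237.5),180),"jug",onz(t,(124,174),150), tri([(t,(130.5,237.5)),(s,(390,169))]))
E
```

```text
tool axes [[0.958, 0.288, -0.0], [0.288, -0.958, 0.001], [0.0, -0.001, -1.0]]
cam in tool [ 6.77303099e+01  5.81908647e-02 -1.41306981e+02] cam axis [-2.71311999e-01  8.65896811e-04  9.62491065e-01]
joints deg [-8.60815446e+01  1.79527253e+01  8.58435357e+01  7.69860188e-04
  7.62611825e+01 -1.27994504e+01]
soap [445.65981989 343.97941975 180.        ] jug [622.93318431 375.90684254 150.        ] (array([446.37337422, 346.49218924, 172.26780515]), [0.08524321413303863, 0.08524321413322218])
```

Emit:
move_arm:
  series:
    - [0, 0, -0.12, 2.9, -2.4, -1.5, 1]
    - [0, 0, -0.24, 5.8, -4.8, -3, 1]
    - [0, 0, -0.36, 8.7, -7.2, -4.5, 1]
    - [0, 0, -0.48, 11.6, -9.6, -6, 1]
    - [0, 0, -0.6, 14.5, -12, -7.5, 1]

```text
time_s: 0.57
eef_pos: [255.9, -344.3, 306.5]
ee_rot: [-0.001, 0.901, 0.434, 0.0]
force: [0.3, -0.6, 0.6]
grip_width: 1.0
```

```bash
cat > rel.py <<'E'
import sys
from h import *
from rig import ctrl
from scipy.spatial.transform import Rotation as Ro
def rel(p,xdeg):
    st=ctrl.sense();R=Ro.from_quat(st["ee_rot"],scalar_first=True)
    a=np.radians(xdeg);T=np.array([[np.cos(a),np.sin(a),0],[np.sin(a),-np.cos(a),0],[0,0,-1.]])
    d=(R.inv()*Ro.from_matrix(T)).as_rotvec();sh=R.inv().apply(np.array(p)-st["eef_pos"])/10
    m=R.as_matrix()
    print("t",round(st["time_s"],2),"tcp",st["eef_pos"].round(1),"xdeg",round(np.degrees(np.arctan2(m[1,0],m[0,0])),1),"tilt",round(np.degrees(np.arccos(-m[2,2])),2),"F",st["force"].round(1),"grip",round(st["grip_width"],3),"q",st["joints"].round(2))
    print("turn",d.round(3),"shift cm",sh.round(2),"norm",np.linalg.norm(sh).round(1))
if __name__=="__main__": rel([float(v) for v in sys.argv[1:4]],float(sys.argv[4]))
E
python3 rel.py 481 -9 300 103.8
```

```text
t 0.57 tcp [ 255.9 -344.3  306.5] xdeg 51.4 tilt 0.08 F [ 0.3 -0.6  0.6] grip 1.0 q [-1.21  0.05  1.62  0.    1.47 -0.53]
turn [-0.    -0.001 -0.915] shift cm [40.25 -3.32  0.7 ] norm 40.4
```

Emit:
move_arm:
  series:
    - [0, 0, -0.11, 4.0, -0.33, 0, 1]
    - [0, 0, -0.22, 8, -0.66, 0, 1]
    - [0, 0, -0.33, 12, -1, 0, 1]
    - [0, 0, -0.44, 16, -1.3, 0, 1]
    - [0, 0, -0.55, 20, -1.7, 0, 1]

```text
time_s: 0.98
eef_pos: [367.9, -175.5, 306.8]
ee_rot: [-0.0, 0.748, 0.664, 0.0]
force: [0.1, -0.3, 0.3]
grip_width: 1.001
```

```bash
python3 rel.py 481 -9 260 103.8
```

```text
t 0.98 tcp [ 367.9 -175.5  306.8] xdeg 83.2 tilt 0.07 F [ 0.1 -0.3  0.3] grip 1.001 q [-0.73 -0.    1.67  0.    1.47 -0.62]
turn [ 0.    -0.001 -0.359] shift cm [17.86  9.26  4.7 ] norm 20.7
```

Emit:
move_arm:
  series:
    - [0, 0, -0.08, 3.6, 1.85, 0, 1]
    - [0, 0, -0.16, 7.2, 3.7, 0, 1]
    - [0, 0, -0.24, 10.8, 5.6, 1.5, 1]
    - [0, 0, -0.3, 14.4, 7.4, 3, 1]
    - [0, 0, -0.36, 17.9, 9.3, 4.7, 1]

```text
time_s: 1.4
eef_pos: [479.7, -10.0, 261.4]
ee_rot: [0.0, 0.615, 0.788, 0.001]
force: [1.3, -1.0, 0.9]
grip_width: 1.001
```

```bash
python3 rel.py 481 -9 260 103.8; python3 -c "
from h import *
snap('wrist',1)"
```

```text
t 1.4 tcp [479.7 -10.  261.4] xdeg 104.0 tilt 0.07 F [ 1.3 -1.   0.9] grip 1.001 q [-0.27  0.19  1.58  0.    1.37 -0.51]
turn [ 0.001 -0.001  0.004] shift cm [0.07 0.15 0.14] norm 0.2
```

View pics/wrist1.png

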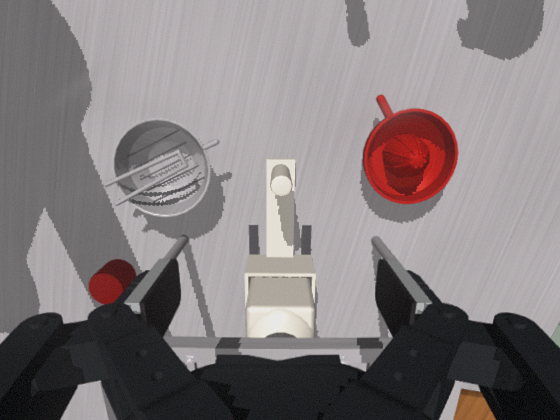

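The wrist view shows the post top at about (282,188), with the tongue running straight down the image between the open jaws. The strainer is at the left and the squeezer at the right.

```bash
python3 - <<'E'
from h import *
w=load("wrist1.npz");s=load("scene0.npz");t=load("top0.npz")
crop(w,230,140,110,130,5,"wc1")
S=lambda x,y:(x/4+90-.4,y/4+140-.4)
T=lambda x,y:(x/3.4+220-.4,y/3.4+130-.4)
print(tri([(w,(282,188)),(s,S(741,301)),(t,T(157,325))]),onz(w,(282,188),88),tri([(w,(282,188)),(s,S(741,301))]))
E
```

```text
(array([482.27542705,  -9.55362945,  91.79360972]), [1.1801901185843957, 0.5202588318174037, 1.1888006131499425]) [483.5562777  -10.98758331  88.        ] (array([483.357532  ,  -9.63281804,  92.75064387]), [0.3588735622669376, 0.35887356226696604])
```

View pics/wc1.png

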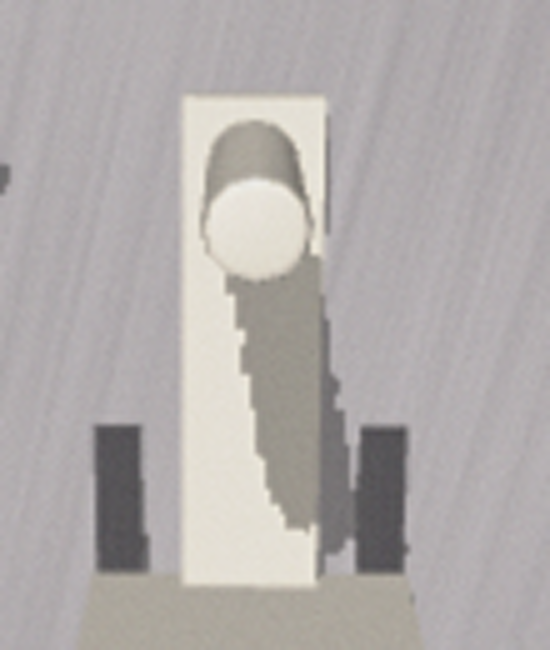

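Emit:
move_arm:
  series:
    - [0, 0, 0.004, 0, 0.3, 3.5, 0.6]
    - [0, 0, 0.004, 0, 0.3, 7.5, 0.6]
    - [0, 0, 0.004, 0, 0.3, 11.5, 0.6]
    - [0, 0, 0.004, 0, 0.3, 15, 0.6]
    - [0, 0, 0.004, 0, 0.3, 17, 0.6]

```text
time_s: 1.87
eef_pos: [481.3, -3.4, 84.1]
ee_rot: [-0.005, 0.614, 0.789, -0.0]
force: [-1.3, -0.3, 0.4]
grip_width: 0.598
```

```bash
python3 rel.py 482.5 -9.3 50 103.8; python3 -c "
from h import *
snap('wrist',2)"
```

```text
t 1.87 tcp [481.3  -3.4  84.1] xdeg 104.2 tilt 0.6 F [-1.3 -0.3  0.4] grip 0.598 q [-0.25  0.4   1.8   0.    0.95 -0.5 ]
turn [-0.007 -0.008  0.007] shift cm [-0.63 -0.    3.4 ] norm 3.5
```

View pics/wrist2.png

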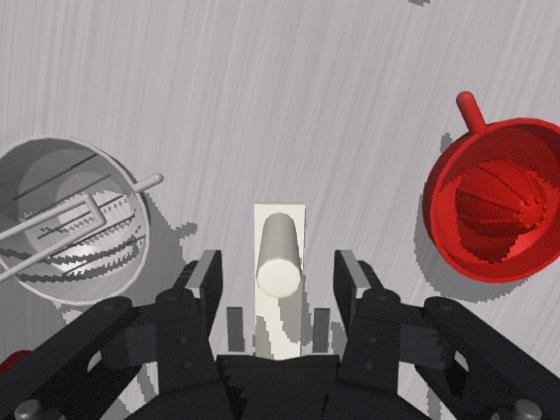

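The post top at (278,279) is centred between the jaws, whose tips are at about x 207 and 350. I'll go down and close.

Emit:
move_arm:
  series:
    - [-0.007, -0.008, 0.007, -0.4, 0, 1.5, 0.6]
    - [-0.007, -0.008, 0.007, -0.6, 0, 3, 0.6]
    - [-0.007, -0.008, 0.007, -0.6, 0, 3.4, 0.6]
    - [-0.007, -0.008, 0.007, -0.6, 0, 3.4, 0.6]
    - [-0.007, -0.008, 0.007, -0.6, 0, 3.4, 0.5]

```text
time_s: 2.33
eef_pos: [481.8, -8.9, 49.0]
ee_rot: [-0.001, 0.617, 0.787, -0.0]
force: [0.3, 0.4, 0.9]
grip_width: 0.506
```

```bash
python3 rel.py 482.5 -9.3 50 103.8; python3 -c "
from h import *
c=snap('wrist',3);print(onz(c,(278,279),88))
c=load('wrist2.npz');print(onz(c,(278,279),88))"
```

```text
t 2.33 tcp [481.8  -8.9  49. ] xdeg 103.8 tilt 0.15 F [0.3 0.4 0.9] grip 0.506 q [-0.26  0.46  1.83  0.    0.86 -0.5 ]
turn [-0.002 -0.001  0.   ] shift cm [-0.06  0.06 -0.1 ] norm 0.1
[477.74283888   4.31029773  88.        ]
[481.72498312  -8.36249956  88.        ]
```

View pics/wrist3.png

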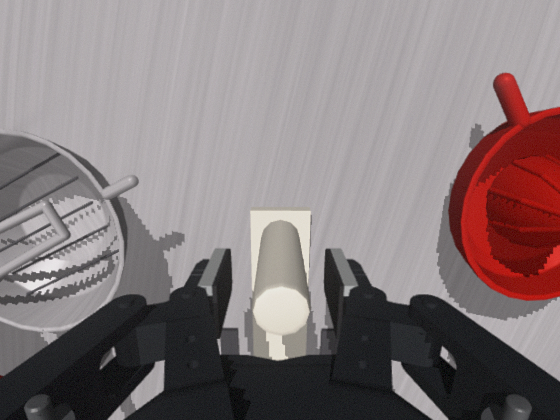

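The post top is at (281,308), between the jaws. Closing with 50 N.

Emit:
move_arm:
  series:
    - [0, 0, 0, 0, 0, 0, 0]
    - [0, 0, 0, 0, 0, 0, 0]
    - [0, 0, 0, 0, 0, 0, 0]
    - [0, 0, 0, 0, 0, 0, 0]
    - [0, 0, 0, 0, 0, 0, 0]
  grip_force: 50

```text
time_s: 2.8
eef_pos: [483.1, -8.9, 50.4]
ee_rot: [0.001, 0.617, 0.787, 0.001]
force: [2.1, 2.5, 6.7]
grip_width: 0.243
```

```bash
python3 rel.py 434.5 185.0 49 103.8
```

```text
t 2.8 tcp [483.1  -8.9  50.4] xdeg 103.8 tilt 0.09 F [2.1 2.5 6.7] grip 0.243 q [-0.26  0.46  1.83  0.    0.86 -0.5 ]
turn [0.002 0.    0.   ] shift cm [19.99 -0.09  0.14] norm 20.0
```

Emit:
move_arm:
  series:
    - [0, 0, 0, 1, 0, 0, 0]
    - [0, 0, 0, 3, 0, 0, 0]
    - [0, 0, 0, 5, 0, 0, 0]
    - [0, 0, 0, 7, 0, 0, 0]
    - [0, 0, 0, 9, 0, 0, 0]

```text
time_s: 3.22
eef_pos: [461.9, 78.8, 50.5]
ee_rot: [0.001, 0.617, 0.787, 0.001]
force: [6.6, -5.5, -6.8]
grip_width: 0.247
```

```bash
python3 rel.py 434.5 185.0 49 103.8
```

```text
t 3.22 tcp [461.9  78.8  50.5] xdeg 103.8 tilt 0.17 F [ 6.6 -5.5 -6.8] grip 0.247 q [-0.08  0.43  1.87 -0.    0.84 -0.32]
turn [0.003 0.002 0.   ] shift cm [10.96 -0.12  0.14] norm 11.0
```

Smooth. Continue to the stop.

Emit:
move_arm:
  series:
    - [0, 0, 0, 2, 0, 0, 0]
    - [0, 0, 0, 4.5, 0, 0, 0]
    - [0, 0, 0, 7, 0, 0, 0]
    - [0, 0, 0, 9, 0, 0, 0]
    - [0, 0, 0, 10.5, 0, 0, 0]

```text
time_s: 3.63
eef_pos: [436.9, 182.0, 50.5]
ee_rot: [0.002, 0.617, 0.787, 0.001]
force: [5.3, -3.3, -4.7]
grip_width: 0.244
```

```bash
python3 rel.py 434.5 185.0 49 103.8
```

```text
t 3.63 tcp [436.9 182.   50.5] xdeg 103.9 tilt 0.26 F [ 5.3 -3.3 -4.7] grip 0.244 q [ 0.15  0.44  1.86 -0.    0.84 -0.09]
turn [0.004 0.002 0.001] shift cm [ 0.35 -0.16  0.15] norm 0.4
```

Emit:
move_arm:
  series:
    - [0, 0, 0, 0.3, 0, 0, 0]
    - [0, 0, 0, 0.6, 0, 0, 0]
    - [0, 0, 0, 0.6, 0, 0, 0]
    - [0, 0, 0, 0.6, 0, 0, 0]

```text
time_s: 3.97
eef_pos: [436.0, 185.6, 50.5]
ee_rot: [0.004, 0.616, 0.788, -0.001]
force: [4.8, -17.7, -3.5]
grip_width: 0.241
```

```bash
python3 rel.py 434.5 185.0 49 103.8
```

```text
t 3.97 tcp [436.  185.6  50.5] xdeg 103.9 tilt 0.42 F [  4.8 -17.7  -3.5] grip 0.241 q [ 0.16  0.44  1.86 -0.01  0.84 -0.08]
turn [0.003 0.006 0.002] shift cm [-0.02 -0.16  0.15] norm 0.2
```

Force of 18 N after 200 mm of travel: the caddy is at the stop. Release and rise.

Emit:
move_arm:
  series:
    - [0, 0, 0, -0.1, 0, 0, 0.6]
    - [0, 0, 0, -0.1, 0, 0, 0.6]
    - [0, 0, 0, -0.1, 0, 0, 0.6]

```text
time_s: 4.22
eef_pos: [436.3, 184.7, 50.7]
ee_rot: [0.004, 0.616, 0.788, -0.0]
force: [-0.2, 0.1, 0.1]
grip_width: 0.596
```

Emit:
move_arm:
  series:
    - [0, 0, 0, 0, 0, -2.5, 0.6]
    - [0, 0, 0, 0, 0, -6, 0.6]
    - [0, 0, 0, 0, 0, -10, 0.8]
    - [0, 0, 0, 0, 0, -14, 0.9]
    - [0, 0, 0, 0, 0, -18, 1]

```text
time_s: 4.63
eef_pos: [434.7, 185.9, 233.0]
ee_rot: [0.004, 0.616, 0.788, -0.0]
force: [0.2, 0.9, 0.7]
grip_width: 0.988
```

```bash
python3 rel.py 472 39.5 260 103.8; python3 -c "
from h import *
snap('wrist',4);snap('top',4);snap('scene',4)
crop(load('scene4.npz'),150,120,200,150,4,'sc4');crop(load('top4.npz'),180,130,160,120,5,'tc4')"
```

```text
t 4.63 tcp [434.7 185.9 233. ] xdeg 103.9 tilt 0.4 F [0.2 0.9 0.7] grip 0.988 q [ 0.16  0.19  1.65 -0.01  1.3  -0.08]
turn [0.004 0.006 0.002] shift cm [-15.12   0.11  -2.61] norm 15.3
```

View pics/wrist4.png

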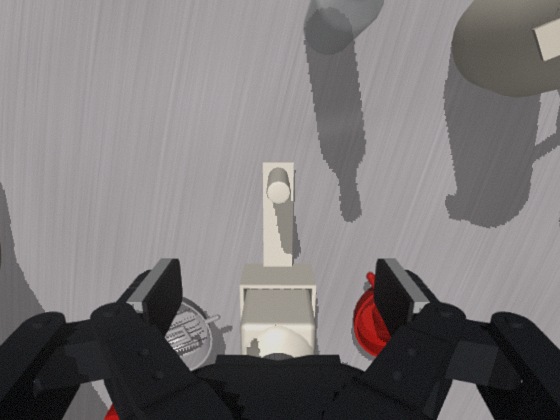

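View pics/sc4.png

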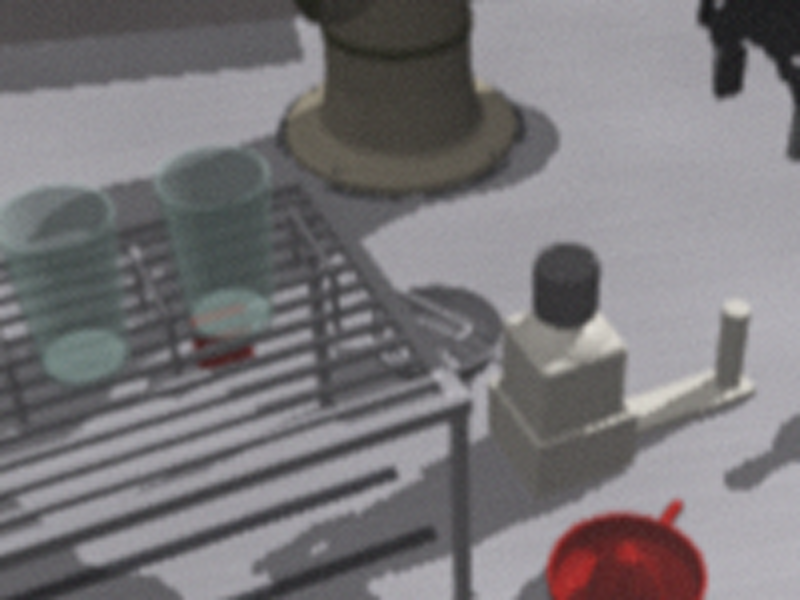

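View pics/tc4.png

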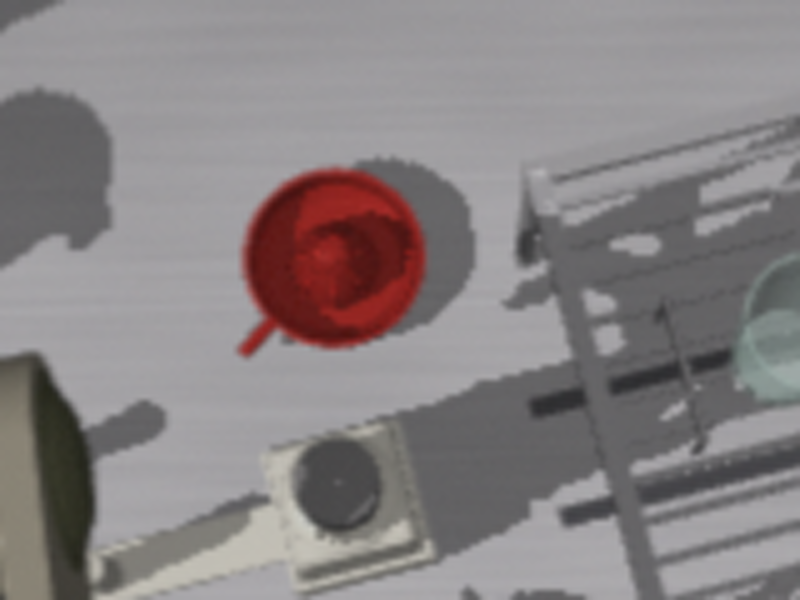

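```bash
python3 - <<'E'
from h import *
s=load("scene4.npz");t=load("top4.npz")
a=(567/4+150-.4,262/4+120-.4);b=(337/5+180-.4,482/5+130-.4)
print(tri([(s,a),(t,b)]),onz(t,b,182),onz(s,a,182))
print("post",tri([(s,(735/4+149.6,306/4+119.6)),(load('wrist4.npz'),(278,190))]))
E
```

```text
(array([470.20816066,  39.12691489, 181.1159616 ]), [0.642421296364204, 0.6424212963642204]) [469.96469402  38.45545402 182.        ] [471.40333415  39.45042851 182.        ]
post (array([433.50212647, 185.98712777,  86.82116975]), [1.5017719928400415, 1.5017719928399917])
```

The scene view shows the caddy pulled clear, with the grey cap at crop (567,260). The top view has it at crop (337,481). Triangulation gives (470, 39, 181), which fits the expected 182. I'll move over it.

Emit:
move_arm:
  series:
    - [0, 0, 0, -3.5, 0, -0.2, 1]
    - [0.004, 0.006, 0, -7.5, 0, 0, 1]
    - [0.004, 0.006, 0, -11.5, 0.1, 0, 1]
    - [0.004, 0.006, 0, -14, 0.1, 0, 1]
    - [0.004, 0.006, 0, -15.1, 0.1, 0.4, 1]

```text
time_s: 5.2
eef_pos: [473.9, 37.2, 229.3]
ee_rot: [0.002, 0.617, 0.787, 0.002]
force: [0.0, 0.5, -0.0]
grip_width: 1.001
```

```bash
python3 rel.py 471 39.3 153 103.8; python3 -c "
from h import *
snap('wrist',5)"
```

```text
t 5.2 tcp [473.9  37.2 229.3] xdeg 103.8 tilt 0.26 F [ 0.   0.5 -0. ] grip 1.001 q [-0.17  0.2   1.65  0.    1.29 -0.41]
turn [ 0.005  0.    -0.   ] shift cm [ 0.27 -0.27  7.63] norm 7.6
```

View pics/wrist5.png

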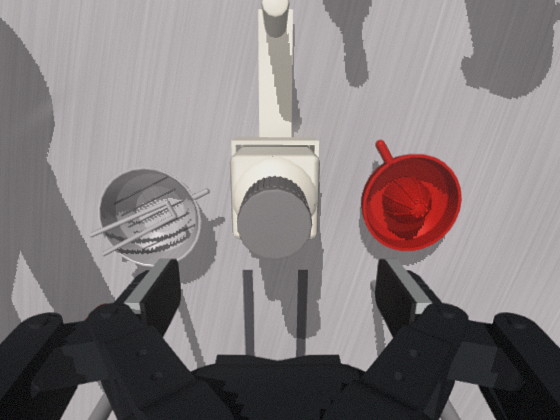

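```bash
python3 - <<'E'
from h import *
w=load("wrist5.npz");s=load("scene4.npz")
crop(w,220,130,120,140,4,"wc5")
g=w["frame"];m=(np.abs(g.astype(int)-g[222,275].astype(int)).max(2)<14).astype(np.uint8)
n,l,st,ce=cv2.connectedComponentsWithStats(cv2.morphologyEx(m,cv2.MORPH_OPEN,np.ones((3,3))),connectivity=4);i=l[222,275];print(st[i],ce[i])
c=np.argwhere(l==i)[:,::-1].astype(np.float32);(x,y),r=cv2.minEnclosingCircle(c);print(x,y,r)
print(onz(w,(x,y),182),tri([(w,(x,y)),(s,(567/4+150-.4,262/4+120-.4))]))
E
```

```text
[ 237  190   74   69 3953] [273.65975209 223.81710094]
273.24908447265625 224.96734619140625 37.114463806152344
[469.74778672  39.9572505  182.        ] (array([469.89477641,  39.73033133, 180.89537735]), [0.15393847969244542, 0.15393847969248936])
```

View pics/wc5.png

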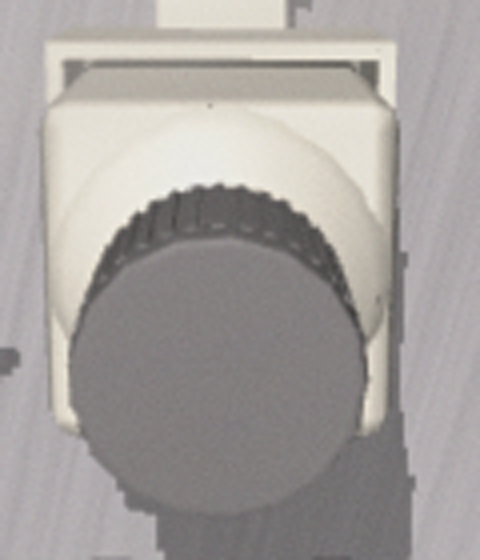

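Cap-top circle is centred at about (274,224), giving (470, 39.7, 181). All views agree. Descend around the cap.

Emit:
move_arm:
  series:
    - [0.005, 0, 0, 0.2, -0.3, 0.5, 1]
    - [0.005, 0, 0, 0.3, -0.3, 2.5, 1]
    - [0.005, 0, 0, 0.3, -0.3, 5, 1]
    - [0.005, 0, 0, 0.3, -0.3, 7.2, 1]
    - [0.005, 0, 0, 0.3, -0.3, 7.6, 1]

```text
time_s: 5.67
eef_pos: [467.6, 41.3, 148.4]
ee_rot: [-0.004, 0.617, 0.787, -0.002]
force: [-0.5, -0.1, -1.5]
grip_width: 0.996
```

```bash
python3 rel.py 470.3 39.7 153 103.8
```

```text
t 5.67 tcp [467.6  41.3 148.4] xdeg 103.9 tilt 0.53 F [-0.5 -0.1 -1.5] grip 0.996 q [-0.16  0.28  1.77 -0.    1.1  -0.4 ]
turn [-0.009 -0.003  0.001] shift cm [-0.22  0.22 -0.46] norm 0.6
```

Slight dynamic overshoot; let it settle at the target, still open.

Emit:
move_arm:
  series:
    - [-0.009, -0.003, 0, -0.22, 0.22, -0.46, 1]
    - [-0.009, -0.003, 0, -0.22, 0.22, -0.46, 1]
    - [-0.009, -0.003, 0, -0.22, 0.22, -0.46, 0.8]

```text
time_s: 5.92
eef_pos: [470.8, 40.1, 154.2]
ee_rot: [0.001, 0.616, 0.788, 0.001]
force: [0.2, 0.3, -0.1]
grip_width: 0.884
```

```bash
python3 rel.py 470.3 39.7 153 103.8; python3 -c "
from h import *
snap('wrist',6)"
```

```text
t 5.92 tcp [470.8  40.1 154.2] xdeg 103.9 tilt 0.13 F [ 0.2  0.3 -0.1] grip 0.884 q [-0.16  0.28  1.76  0.    1.1  -0.41]
turn [0.002 0.    0.002] shift cm [-0.03 -0.06  0.12] norm 0.1
```

View pics/wrist6.png

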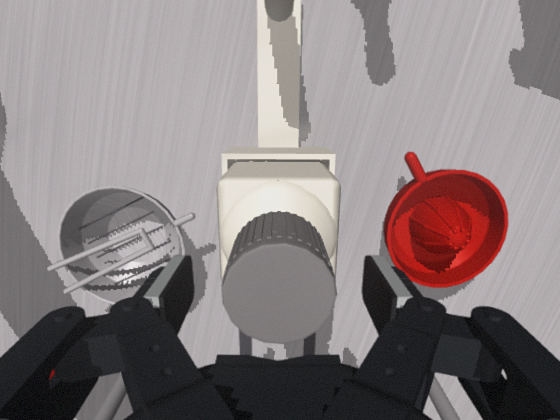

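The cap at (279,290) sits centred between the jaws (x 190 and 365). Closing.

Emit:
move_arm:
  series:
    - [0, 0, 0, 0, 0, 0.1, 0]
    - [0, 0, 0, 0, 0, 0.1, 0]
    - [0, 0, 0, 0, 0, 0.1, 0]
    - [0, 0, 0, 0, 0, 0.1, 0]
    - [0, 0, 0, 0, 0, 0.1, 0]
  grip_force: 60

```text
time_s: 6.38
eef_pos: [471.2, 40.0, 153.6]
ee_rot: [0.001, 0.616, 0.787, 0.001]
force: [0.4, 1.3, 3.8]
grip_width: 0.517
```

```bash
python3 rel.py 470.3 39.7 153 103.8;  python3 -c "
from h import *
snap('wrist',7)"
```

```text
t 6.38 tcp [471.2  40.  153.6] xdeg 103.9 tilt 0.2 F [0.4 1.3 3.8] grip 0.517 q [-0.16  0.28  1.76  0.    1.1  -0.41]
turn [0.003 0.001 0.001] shift cm [-0.01 -0.09  0.06] norm 0.1
```

View pics/wrist7.png

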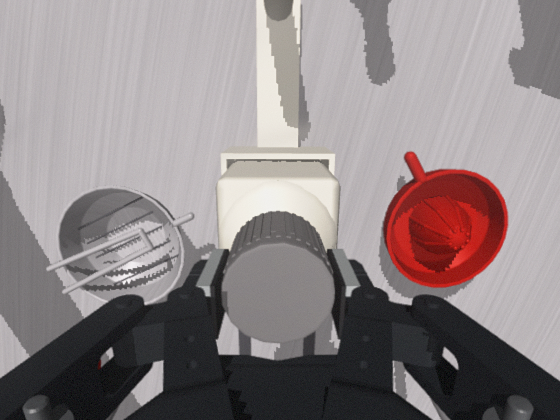

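Gripped at 44 mm (46 expected). Pressing down.

Emit:
move_arm:
  series:
    - [0, 0, 0, 0, 0, 0.3, 0]
    - [0, 0, 0, 0, 0, 0.6, 0]
    - [0, 0, 0, 0, 0, 0.7, 0]
    - [0, 0, 0, 0, 0, 0.7, 0]

```text
time_s: 6.77
eef_pos: [471.6, 39.9, 148.1]
ee_rot: [0.002, 0.616, 0.787, 0.001]
force: [-5.5, -0.3, 18.9]
grip_width: 0.519
```

```bash
python3 rel.py 470.8 40 146 103.8
```

```text
t 6.77 tcp [471.6  39.9 148.1] xdeg 103.9 tilt 0.29 F [-5.5 -0.3 18.9] grip 0.519 q [-0.16  0.29  1.77  0.    1.08 -0.41]
turn [0.005 0.002 0.002] shift cm [ 0.03 -0.07  0.21] norm 0.2
```

Force of 19 N, over the 8 N spring: at the hard stop. Turning counter-clockwise while holding it pressed.

Emit:
move_arm:
  series:
    - [0, 0, -0.08, 0, 0, 0.15, 0]
    - [0, 0, -0.18, 0, 0, 0.15, 0]
    - [0, 0, -0.28, 0, 0, 0.15, 0]
    - [0, 0, -0.38, 0, 0, 0.15, 0]
    - [0, 0, -0.48, 0, 0, 0.15, 0]

```text
time_s: 7.18
eef_pos: [472.6, 39.8, 148.1]
ee_rot: [0.004, 0.409, 0.912, 0.001]
force: [-0.4, 1.1, 14.0]
grip_width: 0.52
```

```bash
python3 rel.py 471 40 146 163.8
```

```text
t 7.18 tcp [472.6  39.8 148.1] xdeg 131.7 tilt 0.5 F [-0.4  1.1 14. ] grip 0.52 q [-0.16  0.29  1.77  0.    1.08 -0.89]
turn [ 0.004  0.008 -0.561] shift cm [ 0.13 -0.11  0.21] norm 0.3
```

Emit:
move_arm:
  series:
    - [0, 0, -0.12, 0.03, -0.03, 0.15, 0]
    - [0, 0, -0.24, 0.06, -0.06, 0.15, 0]
    - [0, 0, -0.36, 0.1, -0.1, 0.15, 0]
    - [0, 0.004, -0.48, 0.1, -0.1, 0.15, 0]
    - [0, 0.008, -0.58, 0.1, -0.1, 0.15, 0]

```text
time_s: 7.6
eef_pos: [472.5, 39.8, 148.1]
ee_rot: [0.003, 0.128, 0.992, 0.002]
force: [-0.8, 0.9, 14.7]
grip_width: 0.518
```

```bash
python3 rel.py 471 40 146 165.8;  python3 -c "
from h import *
snap('wrist',8);c=snap('scene',8);crop(c,150,120,200,150,4,'sc8')"
```

```text
t 7.6 tcp [472.5  39.8 148.1] xdeg 165.2 tilt 0.38 F [-0.8  0.9 14.7] grip 0.518 q [-0.17  0.29  1.77  0.    1.08 -1.48]
turn [ 0.004  0.005 -0.01 ] shift cm [ 0.15 -0.02  0.21] norm 0.3
```

View pics/wrist8.png

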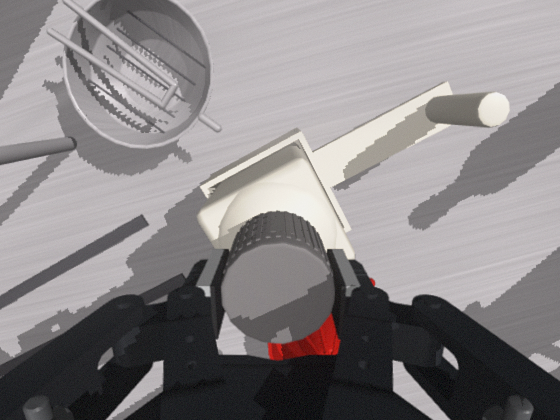

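View pics/sc8.png

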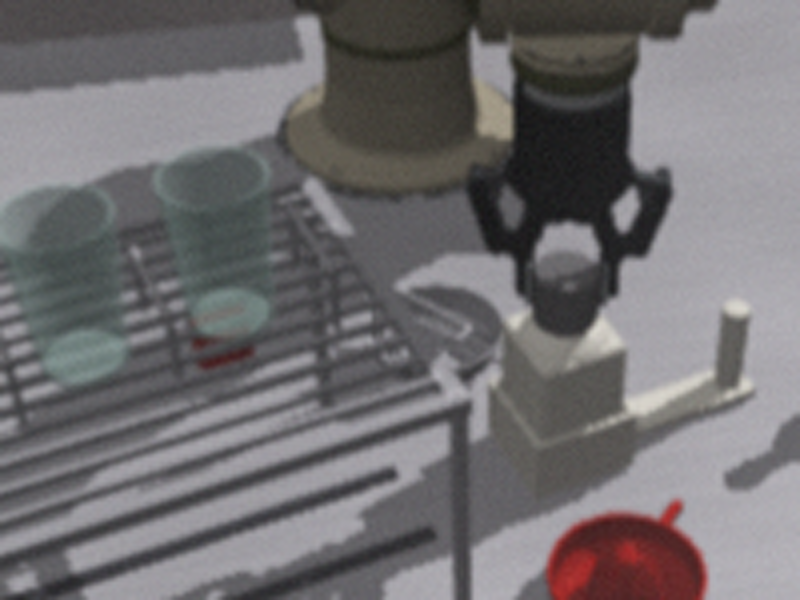

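The gripper has turned 61.3°, and the bottle is still square in its cup. The cap's rib pattern sits the same relative to the pads, so no visible slip. Small test lift while watching the force.

Emit:
move_arm:
  series:
    - [0, 0, 0, 0, 0, -0.1, 0]
    - [0, 0, 0, 0, 0, -0.4, 0]
    - [0, 0, 0, 0, 0, -0.8, 0]
    - [0, 0, 0, 0, 0, -1.2, 0]

```text
time_s: 8.03
eef_pos: [472.1, 39.6, 160.0]
ee_rot: [0.002, 0.13, 0.992, 0.002]
force: [0.0, 0.6, -0.3]
grip_width: 0.518
```

```bash
python3 rel.py 471.2 39.8 248 165.2
```

```text
t 8.03 tcp [472.1  39.6 160. ] xdeg 165.1 tilt 0.32 F [ 0.   0.6 -0.3] grip 0.518 q [-0.17  0.27  1.75  0.    1.11 -1.48]
turn [ 0.004  0.004 -0.002] shift cm [ 0.06  0.03 -8.8 ] norm 8.8
```

No resistance, the cap is free. Lift straight up to 10 cm above its closed place.

Emit:
move_arm:
  series:
    - [0, 0, 0, 0, 0, -1.5, 0]
    - [0, 0, 0, 0, 0, -3.5, 0]
    - [0, 0, 0, 0, 0, -5.5, 0]
    - [0, 0, 0, 0, 0, -7.5, 0]
    - [0, 0, 0, 0, 0, -9.2, 0]

```text
time_s: 8.45
eef_pos: [471.5, 39.2, 253.0]
ee_rot: [0.002, 0.13, 0.992, 0.002]
force: [-0.1, -0.5, -1.0]
grip_width: 0.519
```

Emit:
move_arm:
  series:
    - [0.003, 0.003, 0, 0, 0, 0, 0]
    - [0.003, 0.003, 0, 0, 0, 0, 0]
    - [0.003, 0.003, 0, 0, 0, 0, 0]
    - [0.003, 0.003, 0, 0, 0, 0, 0]

```text
time_s: 8.78
eef_pos: [471.0, 39.3, 251.7]
ee_rot: [-0.001, 0.13, 0.992, 0.0]
force: [0.1, -0.6, -1.3]
grip_width: 0.515
```

```bash
python3 rel.py 471.2 39.8 253 165.2;  python3 -c "
from h import *
snap('wrist',9);t=snap('top',9);c=snap('scene',9);crop(c,150,120,200,150,4,'sc9')
"
```

```text
t 8.78 tcp [471.   39.3 251.7] xdeg 165.1 tilt 0.11 F [ 0.1 -0.6 -1.3] grip 0.515 q [-0.17  0.18  1.61  0.    1.35 -1.48]
turn [ 0.001 -0.002 -0.002] shift cm [-0.01  0.05 -0.13] norm 0.1
```

View pics/wrist9.png

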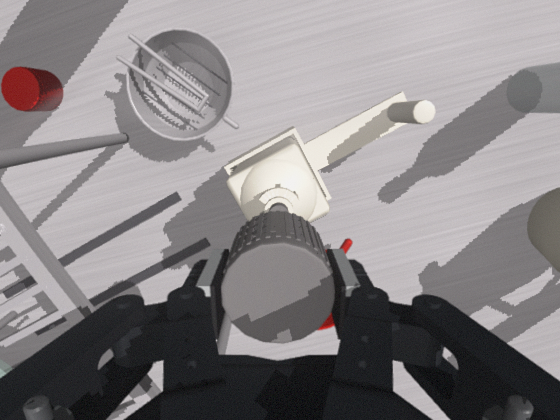

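View pics/sc9.png

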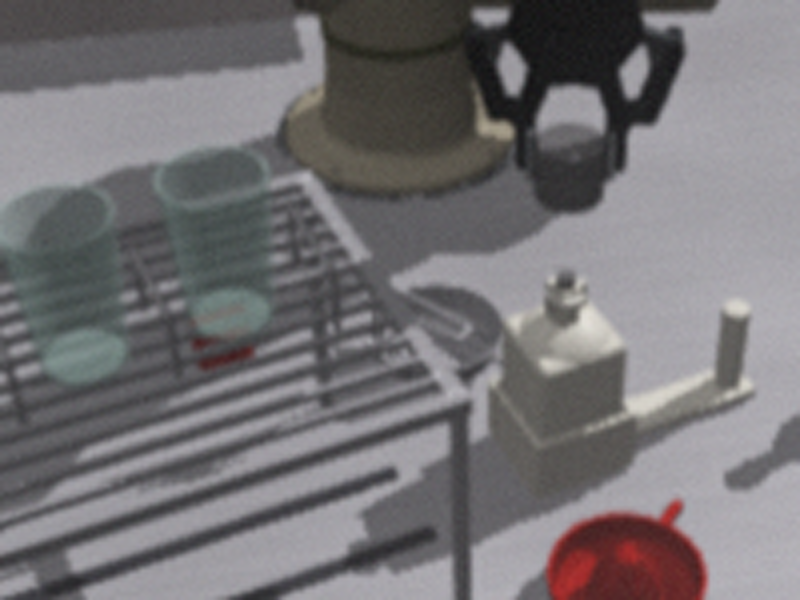

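View pics/top9.png

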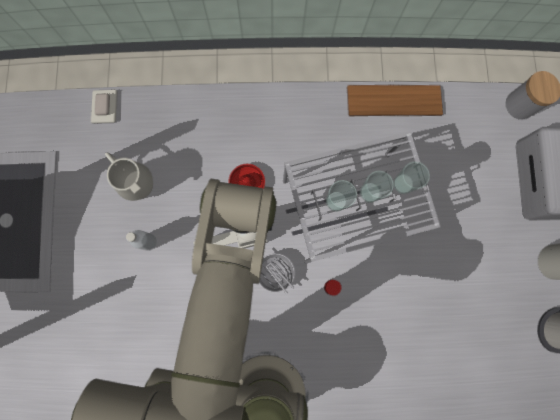

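The cap is held upright above the open neck (bottle mouth at crop (566,285) in the scene view). The bottle is seated and the bystanders look unmoved. Handing in.

```bash
python3 -c "
from rig import job,ctrl
print(ctrl.sense()['dq'].round(4));print(job.finish_job())"
```

```text
[ 0.0004 -0.0051 -0.0063 -0.0002  0.0026  0.0025]
the job is handed in; nothing more can be done
None
```

I pulled the caddy out to its stop, opened the cap and lifted it off. I handed the job in still holding the cap, after 8.8 s of the 61 s allowed. The hand-in gives no verdict, so what follows is from my own checks.

- **Caddy:** pulled about 200 mm by the post, and the pulling force rose to about 18 N at the end, so it reached the stop.
- **Press and turn:** the cap was pressed until the force reached 19 N, well over the 8 N spring, so it was at the hard stop. It was then turned 61° counter-clockwise with about 14 N held on it.
- **Lift:** the cap came off with no resistance.
- **Final pose:** the cap is held about 98 mm above its closed place, within a few millimetres of the bottle axis. The tool is 0.1° from vertical and almost still.
- **Last pictures:** the bottle is seated and upright with its neck open. The bystanders appear to be where they started, judged by eye only.

The tool overshot by up to 6 mm on three quick approach moves. Each time it settled before gripping and touched nothing. No check failed; the camera views agreed with each other and with the given heights to within about 1 to 5 mm.

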